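Nudge a mirror into its three-point nest and clamp it

TASK

The round mirror on the aluminium plate belongs in the plate's three-point nest. Swing the clamp lever well back out of the way (at least two thirds of its way open), then slide the mirror over the plate, without lifting it, until its rim rests against both fixed pins, and only then swing the lever shut so that its round nose rests against the rim as the third contact. Leave everything else where it is.

Things in the scene. Friction and masses are not known exactly. Their poses are not given: they have to be found in the camera images.
- nest: Fixed aluminium plate, 180 x 210 x 12 mm, its top 12 mm above the bench. Origin: on the plate's underside, below the place where the centre of the seated mirror belongs. The plate reaches in its own axes from x -135 to +45 mm and y -115 to +95 mm; z up. The two fixed pins are on its +x side, the mouth of the nest opens to -x, the lever's pivot stands at x -38, y +68 mm.
- pin_a (a point): Foot of the fixed steel pin on the +y side (at x 17.5, y 30.3 mm of the plate), at the plate's top. Upright pin, diameter 10 mm, 16 mm high; a seated mirror's centre is 35 mm from it.
- pin_b (a point): Foot of the other, equal steel pin, on the -y side (x 17.5, y -30.3 mm).
- pivot (a point): Axis of the clamp lever, at the height of the plate's top; the pivot boss is 22 mm across and 20 mm high. The bar is 12 mm wide and reaches from 2 to 13 mm above the plate, 68 mm long from pivot to nose.
- lever (a joint): Angle of the clamp lever about the upright pivot, rad; 0 = fully open, bar pointing along the plate's -x; it grows anticlockwise seen from above; at 1.57 the bar points along the plate's -y and the nose touches a seated mirror; end stops 0 and 1.75. It stays where it is left; dry friction of 0.08 N m (1 to 2 N at the bar).
- nose (a point): Axis of the lever's round nose (diameter 16 mm, from 1 to 13 mm above the plate), 68 mm from the pivot, 7 mm above the plate's top. On the nose stands a black knob, diameter 14 mm, from 20 to 38 mm above the plate, that may be pinched from above or pushed. The nose touches the mirror when their axes are 38 mm apart.
- mirror: Loose round mirror in a dark steel cell: disc of diameter 60 mm, 14 mm thick, about 0.2 kg, bright upper face, lying flat on the plate, clear of the lever's swing. Origin: centre of its underside; z up.
- crucible_lid: Loose white porcelain lid with a knob, diameter 46 mm, 12 mm high, lying on the plate beside the nest; bystander. Origin: centre of its underside.
- crucible: Loose white porcelain crucible, diameter 44 mm, 36 mm high, standing on the bench behind the plate; bystander. Origin: centre of its underside.
- petri_dish: Loose covered glass dish, diameter 88 mm, 16 mm high, on the bench at the right front; bystander. Origin: centre of its underside.
Mind the look-alikes: they are no part of the job. Leave any green or yellow look-alike of the mirror alone.

How it is judged:
On the way, in this order (a step that is already met when the one before it is completed fails the run):
1. the lever is swung back to at most 0.55 rad (value of joint lever below 0.55 rad), for 0.1 s.
2. the mirror's rim is within 1.5 mm of both fixed pins (horizontal distance between mirror and pin_a below 0.0365 m and horizontal distance between mirror and pin_b below 0.0365 m), for 0.2 s.
3. the lever's nose is within 1.5 mm of the mirror's rim while the mirror is seated (all of step 2 and horizontal distance between mirror and nose below 0.0395 m), for 0.2 s.
At the end, for the whole second after the job is handed in: The mirror lies flat and at rest on the plate, its rim within 1.5 mm of both fixed pins and of the lever's nose (all of step 3 and z of mirror in the frame of nest between 0.01 and 0.014 m and angle between mirror's own z axis and vertical below 0.05 rad and linear speed of mirror below 0.01 m/s); the robot touches nothing.
It fails at once if the mirror is lifted more than 6 mm off the plate (z of mirror in the frame of nest above 0.018 m).
It fails at once if the crucible lid is moved more than 15 mm (distance of crucible_lid from where it was at the start of the episode above 0.015 m).
It fails at once if the crucible is moved more than 15 mm (distance of crucible from where it was at the start of the episode above 0.015 m).
It fails at once if the petri dish is moved more than 15 mm (distance of petri_dish from where it was at the start of the episode above 0.015 m).
It also fails if it takes over 64 s, if anything falls off the work surface, if the arm or the gripper's body presses on something with over 40 N, if the wrist force passes 120 N, or if a joint passes its speed limit or range.

ROBOT

A 6-joint arm with a two-finger parallel gripper is mounted at the origin on a cart in front of the work surface, level with it; the furniture and walls round the work are solid. World frame = base frame: x ahead of the robot, y to its left, z up, the work surface at z = 0. Lengths are in m, angles in rad, forces in N, time in s.
With the tool pointing down it reaches from about 0.3 to 0.85 m from the base axis. Payload 4.2 kg.
Tool frame: the origin (TCP) lies on the centre line of the jaws, within the pads' length; the fingertips stand 8 mm ahead of it and the grasp point (between the pads) lies 11 mm behind it; z points along the fingers, y is the direction in which the jaws open and shut (so a half turn about z gives the same grasp; the last joint's range is limited). The gripper opens to 91 mm and grips with 3 to 60 N. Pads are 32 mm wide; open, the fingers measure 118 mm over their backs; the gripper's body (76 mm by 178 mm) begins 60 mm behind the grasp point.
Start: joints at [-0.02, 0.32, 1.565, -0, 1.257, -0.02], TCP at [0.575, 0, 0.222] pointing down, gripper open.
Joint ranges: [-3.11, 3.11], [-0.84, 2.01], [0.21, 2.61], [-1.34, 4.49], [0.05, 2.63], [-2.56, 2.56]. Speed limits (rad/s): [2.57, 2.57, 3.14, 3.14, 3.14, 3.14].

INTERFACE

Orientations are given as a rotation vector (axis times angle).
In Python, from plant import env, eyes, ticket gives the robot as it stands. The module is installed in compiled form; this text tells all that it offers.
- The arm moves only by the tool play_rows, never from a script. Its argument "series" is a list of rows, each an object with "offset": the shift along the world's x, y, z in cm, a list of three; "dr": the turn, a rotation vector about the world's x, y, z in units of 6 degrees (1.0 is 6 degrees), a list of three; "fingers": the opening, from 0 (shut) to 1 (fully open). In form: [{"offset": [tx, ty, tz], "dr": [ax, ay, az], "fingers": fingers}, ...]. A call has 1 to 5 rows; each row is the pose to reach, as a shift and turn from the pose measured when the call began; what a row does not reach only later rows make up. A row lasts 1/10 s, in which the tool goes at most 50 mm and 8.59 degrees, less where a joint would pass 70% of its speed; a pose out of reach is approached as far as the arm can. A call with a gripper value outside its range is refused whole. The fingers move at their own pace and stop on an object; "grip_force" is the grip in N (left out, the last holds). Time passes only in rows, so rows that repeat a pose let the fingers close. It gives the time, the measured TCP pose, the force and the opening at its end, in the units of the state.
- env.sense(): the state, without advancing time (a new reading comes with each control period).
- eyes.grab_frame(name): name is "scene" or "side" or "wrist"; returns a dict with "pixels" (400x640x3 uint8, red, green, blue), "fx", "fy", "cx", "cy" (pixels), "extrinsics" (4x4, takes a point from camera to world coordinates); the wrist camera has in their place "hand_eye" (4x4, takes a point from camera to tool coordinates, whose origin is the TCP and whose axes are the flange's). Camera axes: x right, y down, z forward; pixel columns grow to the right and rows downward; lengths in m; the calibration is good to about 2 mm. A picture is of the moment at which its call begins: read the wrist's pose just before it. There is no depth.
- ticket.sign_off(): hands the job in, once; it reports no verdict.
The state is a dict: "t": time; "joints": joint angles; "qvel": joint speeds; "joint_torque": joint torques, N m; "ee_pos": TCP position; "ee_rot": TCP orientation; "wrist_force": force on the tool from outside, world axes, zero at the start; "torque": the same for the moment, N m; "gripper_width": finger opening in m.
Only numpy, scipy, OpenCV 4.12 (cv2) and the standard library are available. Lean on these libraries where they do the work, as an engineer would, in place of code of your own. Each camera call takes 0.05 s, during which the arm holds its last target.

## Working session

There is one attempt and no reset: what is moved stays moved. The work goes in short steps, Python scripts to look and compute and a tool call to move; the robot and the scene stay as the last step left them, time stands still between calls to the robot, and variables do not carry over. Pictures are saved under pics/ and viewed, and the job is handed in when it is done.

Besides the shell and the picture viewer there is one more tool, called after ">>>" by a JSON object that holds its "fn" and its "kwargs", one argument or row to a line. play_rows: Moves the arm, as the interface text tells. Its arguments: {"type":"object","properties":{"series":{"type":"array"},"grip_force":{"type":"number"}},"required":["series"]}

```bash
mkdir -p pics; cat > h.py <<'E'
import numpy as np, cv2
from plant import env, eyes, ticket
from scipy.spatial.transform import Rotation as R
def grab(n,save=None):
    s=env.sense(); f=eyes.grab_frame(n)
    if 'extrinsics' in f: T=np.array(f['extrinsics'])
    else:
        W=np.eye(4); W[:3,:3]=R.from_rotvec(s['ee_rot']).as_matrix(); W[:3,3]=s['ee_pos']; T=W@np.array(f['hand_eye'])
    f['T']=T; im=cv2.cvtColor(np.array(f['pixels']),cv2.COLOR_RGB2BGR); f['im']=im
    if save: cv2.imwrite('pics/'+save,im); np.savez('pics/'+save[:-4]+'.npz',T=T,K=[f['fx'],f['fy'],f['cx'],f['cy']])
    return f
def ray(f,u,v):
    d=np.array([(u-f['cx'])/f['fx'],(v-f['cy'])/f['fy'],1.]); return f['T'][:3,3],f['T'][:3,:3]@d
def onz(f,u,v,z):
    o,d=ray(f,u,v); return o+d*(z-o[2])/d[2]
def two(f,p,g,q):
    o1,d1=ray(f,*p);o2,d2=ray(g,*q)
    A=np.stack([d1,-d2],1); s=np.linalg.lstsq(A,o2-o1,rcond=None)[0]
    a=o1+d1*s[0];b=o2+d2*s[1]; return (a+b)/2,np.linalg.norm(a-b)
def proj(f,P):
    T=np.linalg.inv(f['T']); p=T[:3,:3]@np.asarray(P)+T[:3,3]; return np.array([f['fx']*p[0]/p[2]+f['cx'],f['fy']*p[1]/p[2]+f['cy']])
def load(n):
    d=np.load('pics/'+n+'.npz'); k=d['K']; return dict(T=d['T'],fx=k[0],fy=k[1],cx=k[2],cy=k[3],im=cv2.imread('pics/'+n+'.png'))
E
python3 - <<'E'
from h import *
print(env.sense())
for n in ['scene','side','wrist']:
    f=grab(n,n+'0.png'); print(n,f['fx'],f['T'].round(3).tolist())
E
```

```text
{'t': 0.0, 'joints': array([-1.99970253e-02,  3.20265436e-01,  1.56564671e+00, -1.99641170e-05,
        1.25736111e+00, -2.00120737e-02]), 'qvel': array([-1.41661818e-03,  1.98366662e-05, -2.21118231e-04,  1.54102059e-03,
        1.03726312e-03, -9.78059399e-04]), 'joint_torque': array([-5.01459035e-04, -4.12465632e+01, -2.31973493e+01,  7.28826877e-02,
        4.58198413e-02, -1.41870069e-04]), 'ee_pos': array([5.74530880e-01, 5.63550254e-06, 2.21147998e-01]), 'ee_rot': array([-2.22056988e+00, -2.22061700e+00,  1.84976759e-03]), 'wrist_force': array([0.17158334, 0.19100865, 1.28372153]), 'torque': array([-0.02025373,  0.04209583,  0.02847799]), 'gripper_width': 0.09093576428089792}
scene 490.6009055049033 [[-0.749, -0.389, 0.536, -0.076], [-0.662, 0.458, -0.593, 0.915], [-0.015, -0.799, -0.601, 0.796], [0.0, 0.0, 0.0, 1.0]]
side 427.3044851672395 [[-0.63, 0.607, -0.485, 1.075], [0.776, 0.478, -0.411, 0.608], [-0.018, -0.636, -0.772, 0.882], [0.0, 0.0, 0.0, 1.0]]
wrist 303.3530660829005 [[1.0, 0.001, -0.001, 0.575], [0.0, -0.959, -0.285, 0.079], [-0.001, 0.285, -0.959, 0.385], [0.0, 0.0, 0.0, 1.0]]
```

View pics/scene0.png

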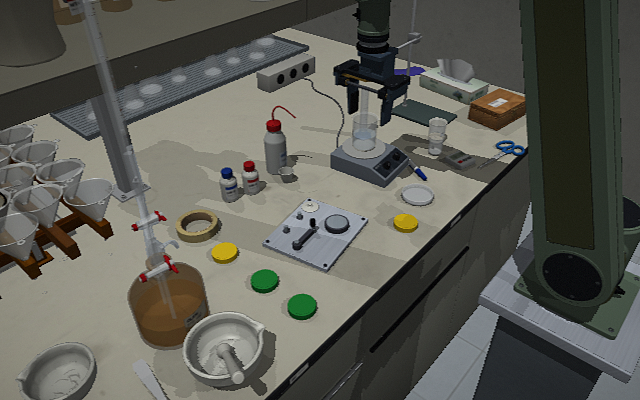

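View pics/side0.png

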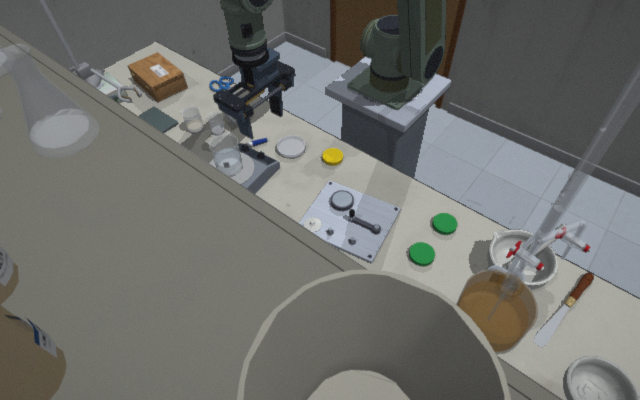

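View pics/wrist0.png

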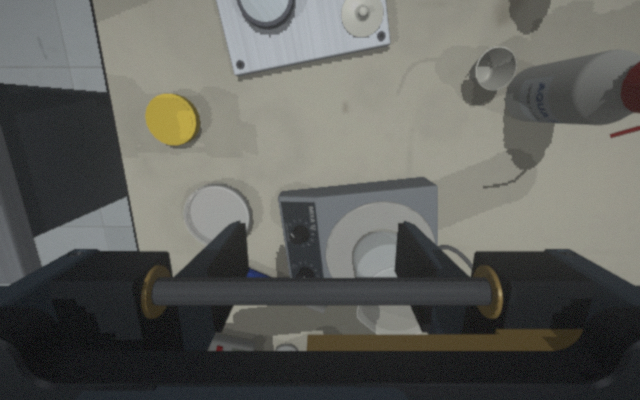

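The scene view shows the plate at about (315,235), with the mirror at (337,225) and the lever from about (297,243) to (313,225). The wrist view shows its near edge at the top, (230–390, 0–75).

```bash
python3 - <<'E'
from h import *
a=load('scene0'); b=load('side0')
A=cv2.resize(a['im'][190:280,250:380],None,fx=6,fy=6,interpolation=cv2.INTER_CUBIC)
B=cv2.resize(b['im'][170:270,285:415],None,fx=6,fy=6,interpolation=cv2.INTER_CUBIC)
cv2.imwrite('pics/sc.png',A);cv2.imwrite('pics/sd.png',B)
E
```

```text
(no output)
```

View pics/sc.png

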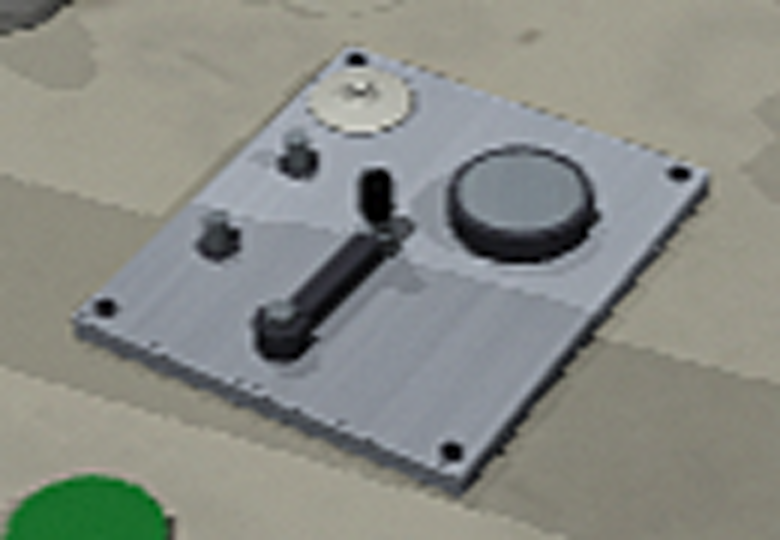

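View pics/sd.png

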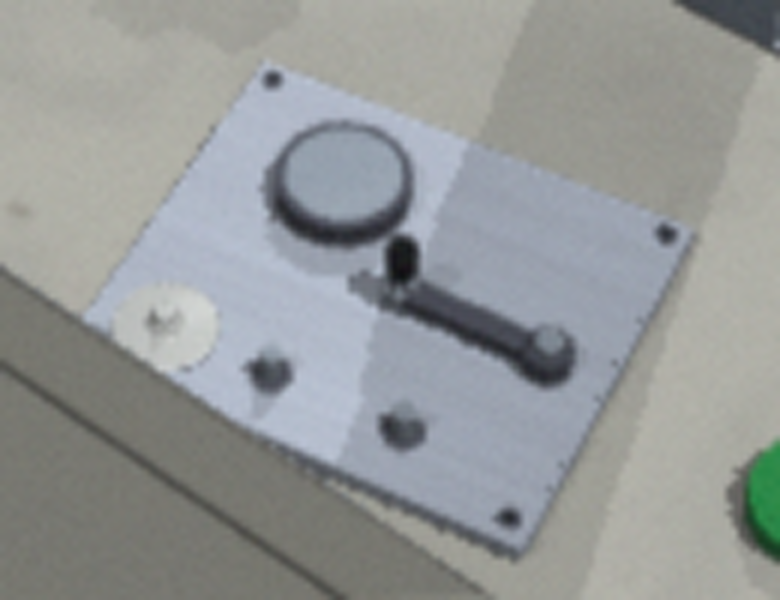

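```bash
python3 - <<'E'
from h import *
a=load('scene0'); b=load('side0')
P=lambda u,v:(u/6+250-.4,v/6+190-.4)
Q=lambda u,v:(u/6+285-.4,v/6+170-.4)
pts={'c_-x-y':((706,176),(266,62)),'c_-x+y':((460,482),(696,234)),'c_+x+y':((77,318),(518,548)),
'mirrortop':((523,193),(345,175)),'knobtop':((376,172),(402,241)),'pivtop':((284,313),(552,340)),'pinA':((218,220),(403,418)),'pinB':((299,140),(271,362)),'lid':((358,92),(164,318))}
r={}
for k,(p,q) in pts.items():
    X,e=two(a,P(*p),b,Q(*q)); r[k]=X; print(k,(X*1000).round(1),'err',round(e*1000,1))
for k,(p,q) in pts.items():
    z={'c':.012,'m':.026,'k':.05,'p':.03,'l':.02}[k[0]]
    print(k,(onz(a,*P(*p),z)*1000).round(1),(onz(b,*Q(*q),z)*1000).round(1))
E
```

```text
c_-x-y [475.1 120.5   8.3] err 1.4
c_-x+y [436.9 325.3   7.6] err 1.1
c_+x+y [612.  355.4   8.2] err 0.0
mirrortop [514.6 195.   23.6] err 1.0
knobtop [546.4 248.4  51.6] err 0.2
pivtop [534.6 316.1  28.9] err 0.6
pinA [598.8 288.4  22.7] err 1.8
pinB [609.6 229.3  22.3] err 2.9
lid [618.2 180.7  16.9] err 1.7
c_-x-y [472.4 125.2  12. ] [477.2 121.8  12. ]
c_-x+y [434.  327.9  12. ] [440.5 327.3  12. ]
c_+x+y [608.6 358.1  12. ] [614.  356.5  12. ]
mirrortop [512.9 196.6  26. ] [516.5 196.7  26. ]
knobtop [547.7 247.1  50. ] [545.3 247.6  50. ]
pivtop [533.8 316.6  30. ] [535.5 316.8  30. ]
pinA [592.5 293.3  30. ] [603.2 292.   30. ]
pinB [603.1 234.3  30. ] [614.6 234.2  30. ]
lid [615.3 184.7  20. ] [619.3 181.3  20. ]
```

>>> {"fn": "play_rows", "kwargs": {
  "series": [
    {"offset": [0,0,4],"dr": [0,0,0],"fingers": 1},
    {"offset": [-1,5,5],"dr": [0,0,0],"fingers": 0.5},
    {"offset": [-2,10,4],"dr": [0,0,0],"fingers": 0.5},
    {"offset": [-3,14,3],"dr": [0,0,0],"fingers": 0.5},
    {"offset": [-3,14,3],"dr": [0,0,0],"fingers": 0.5}
  ]
}}

```text
t: 0.65
ee_pos: [0.5423, 0.1443, 0.2497]
ee_rot: [-2.212, -2.224, 0.004]
wrist_force: [-0.7, -0.2, -0.2]
gripper_width: 0.0623
```

```bash
python3 - <<'E'
from h import *
f=grab('wrist','w1.png'); s=env.sense(); print(s['t'],s['ee_pos'],s['qvel'].round(3))
E
```

```text
0.7 [0.54338999 0.14200586 0.25033808] [-0.056 -0.006 -0.024 -0.025  0.001 -0.01 ]
```

View pics/w1.png

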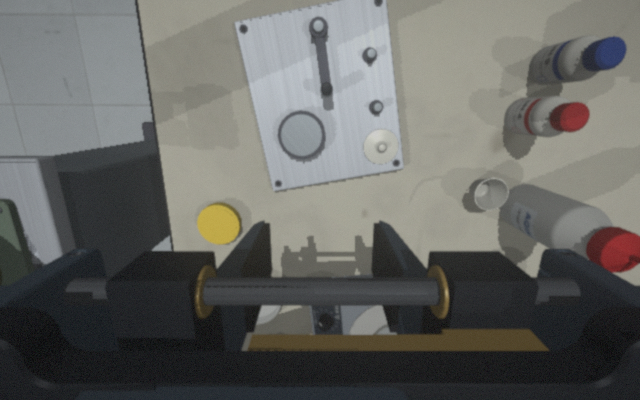

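The wrist view shows the pivot at (318,25), knob (326,89), pins (370,54) and (376,107), mirror (301,135), and lid (381,147). I'll refine these from a still frame.

```bash
python3 - <<'E'
from h import *
f=grab('wrist','w2.png'); s=env.sense(); print(s['ee_pos'],s['qvel'].round(3))
cv2.imwrite('pics/w2z.png',cv2.resize(f['im'][0:200,230:420],None,fx=4,fy=3.0*4/3,interpolation=cv2.INTER_CUBIC)[:600])
cv2.imwrite('pics/w2z.png',cv2.resize(f['im'][0:150,230:420],None,fx=4,fy=4,interpolation=cv2.INTER_CUBIC))
E
```

```text
[0.54417304 0.14064248 0.2508466 ] [-0.038 -0.003 -0.015 -0.006 -0.    -0.   ]
```

View pics/w2z.png

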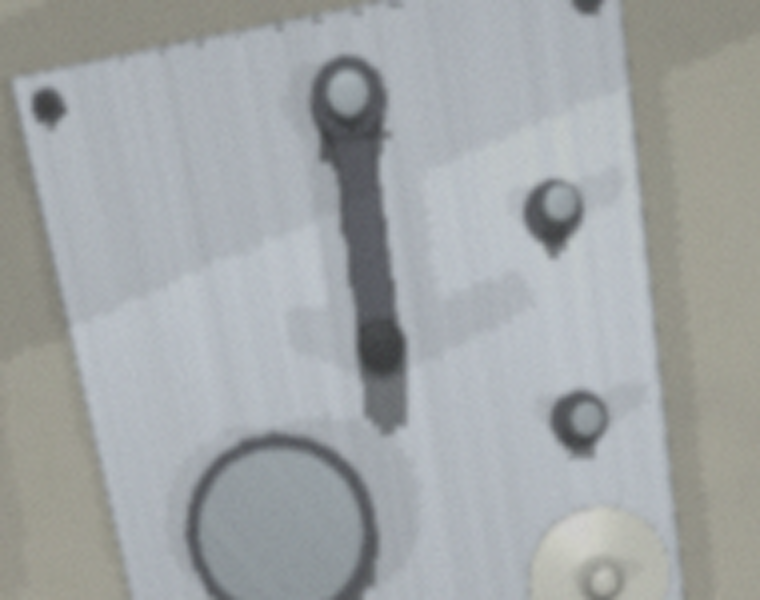

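```bash
python3 - <<'E'
from h import *
f=load('w2')
for k,(u,v),z in [('piv',(348,91),.032),('knob',(381,342),.05),('pinA',(559,202),.028),('pinB',(586,416),.028),('mir',(282,529),.026),('lid',(601,580),.022),('c-x+y',(15,75),.012)]:
    u,v=230+u/4-.4,v/4-.4
    print(k,(onz(f,u,v,z)*1000).round(1))
E
```

```text
piv [536.6 315.4  32. ]
knob [546.2 248.3  50. ]
pinA [597.5 288.1  28. ]
pinB [608.6 229.2  28. ]
mir [515.9 195.1  26. ]
lid [617.2 179.5  22. ]
c-x+y [438.5 324.1  12. ]
```

Three views agree to within 1–2 mm. The nest origin is about (586,255) mm, its yaw 10.7°, and the lever is at about 1.53 rad. Next I go down over the knob.

>>> {"fn": "play_rows", "kwargs": {
  "series": [
    {"offset": [0,4,0],"dr": [0,0,0.7],"fingers": 0.45},
    {"offset": [0.1,8,-3],"dr": [0,0,1.3],"fingers": 0.45},
    {"offset": [0.2,10.7,-7],"dr": [0,0,1.3],"fingers": 0.45},
    {"offset": [0.2,10.7,-11],"dr": [0,0,1.3],"fingers": 0.45},
    {"offset": [0.2,10.7,-15],"dr": [0,0,1.3],"fingers": 0.45}
  ]
}}

```text
t: 1.25
ee_pos: [0.547, 0.2471, 0.0996]
ee_rot: [2.063, 2.37, -0.002]
wrist_force: [0.2, 0.1, -0.1]
gripper_width: 0.0412
```

```bash
python3 - <<'E'
from h import *
f=grab('wrist','w3.png'); f=grab('wrist','w3.png'); s=env.sense(); print(s['ee_pos'],s['qvel'].round(3),R.from_rotvec(s['ee_rot']).as_matrix().round(3))
E
```

```text
[0.54315181 0.24485344 0.0956099 ] [-0.004 -0.063 -0.103  0.005  0.056  0.001] [[-0.137  0.991 -0.013]
 [ 0.991  0.137 -0.006]
 [-0.005 -0.014 -1.   ]]
```

View pics/w3.png

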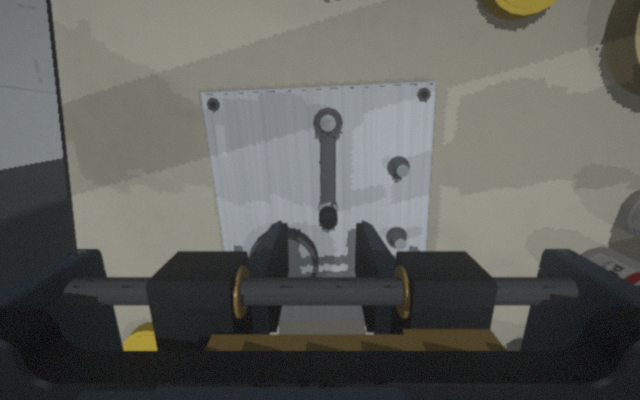

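The knob is at (328,215), centred between the fingers. Continuing down.

>>> {"fn": "play_rows", "kwargs": {
  "series": [
    {"offset": [0.3,0.3,-2],"dr": [0,0,0],"fingers": 0.45},
    {"offset": [0.3,0.3,-4],"dr": [0,0,0],"fingers": 0.45},
    {"offset": [0.3,0.3,-5.2],"dr": [0,0,0],"fingers": 0.45},
    {"offset": [0.3,0.3,-5.2],"dr": [0,0,0],"fingers": 0.45},
    {"offset": [0.3,0.3,-5.2],"dr": [0,0,0],"fingers": 0.45}
  ]
}}

```text
t: 1.85
ee_pos: [0.5474, 0.2477, 0.0451]
ee_rot: [-2.062, -2.364, 0.018]
wrist_force: [-1.0, 1.2, 0.6]
gripper_width: 0.0406
```

>>> {"fn": "play_rows", "kwargs": {
  "series": [
    {"offset": [0,0,0],"dr": [0,0,0],"fingers": 0.1},
    {"offset": [0,0,0],"dr": [0,0,0],"fingers": 0.1},
    {"offset": [0,0,0],"dr": [0,0,0],"fingers": 0.1},
    {"offset": [0,0,0],"dr": [0,0,0],"fingers": 0.1},
    {"offset": [0,0,0],"dr": [0,0,0],"fingers": 0.1}
  ],
  "grip_force": 10
}}

```text
t: 2.35
ee_pos: [0.5473, 0.2478, 0.0455]
ee_rot: [-2.062, -2.364, 0.017]
wrist_force: [-1.1, -0.6, 3.1]
gripper_width: 0.0133
```

```bash
python3 - <<'E'
from h import *
p=np.array([.536,.3153]); c=np.array([.5473,.2478]); 
for d in range(6,91,6):
    a=np.deg2rad(-d); v=c-p; M=np.array([[np.cos(a),-np.sin(a)],[np.sin(a),np.cos(a)]])
    print(d,((p+M@v-c)*100).round(2))
E
```

```text
6 [-0.71 -0.08]
12 [-1.43 -0.09]
18 [-2.14 -0.02]
24 [-2.84  0.12]
30 [-3.53  0.34]
36 [-4.18  0.62]
42 [-4.81  0.98]
48 [-5.39  1.39]
54 [-5.93  1.87]
60 [-6.41  2.4 ]
66 [-6.84  2.97]
72 [-7.2   3.59]
78 [-7.5   4.24]
84 [-7.72  4.92]
90 [-7.88  5.62]
```

>>> {"fn": "play_rows", "kwargs": {
  "series": [
    {"offset": [-0.7,-0.1,0],"dr": [0,0,-1],"fingers": 0.1},
    {"offset": [-1.4,-0.1,0],"dr": [0,0,-2],"fingers": 0.1},
    {"offset": [-2.1,0,0],"dr": [0,0,-3],"fingers": 0.1},
    {"offset": [-2.8,0.1,0],"dr": [0,0,-4],"fingers": 0.1},
    {"offset": [-3.5,0.3,0],"dr": [0,0,-5],"fingers": 0.1}
  ]
}}

```text
t: 2.85
ee_pos: [0.5126, 0.2512, 0.0456]
ee_rot: [-2.605, -1.743, 0.013]
wrist_force: [0.3, 2.2, -1.0]
gripper_width: 0.0135
```

>>> {"fn": "play_rows", "kwargs": {
  "series": [
    {"offset": [-0.7,0.3,0],"dr": [0,0,-1],"fingers": 0.1},
    {"offset": [-1.3,0.6,0],"dr": [0,0,-2],"fingers": 0.1},
    {"offset": [-1.9,1.0,0],"dr": [0,0,-3],"fingers": 0.1},
    {"offset": [-2.4,1.5,0],"dr": [0,0,-4],"fingers": 0.1},
    {"offset": [-2.9,2.0,0],"dr": [0,0,-5],"fingers": 0.1}
  ]
}}

```text
t: 3.35
ee_pos: [0.4835, 0.2714, 0.0456]
ee_rot: [-2.968, -1.003, 0.009]
wrist_force: [0.9, -0.0, 0.2]
gripper_width: 0.0132
```

>>> {"fn": "play_rows", "kwargs": {
  "series": [
    {"offset": [-0.4,0.6,0],"dr": [0,0,-1],"fingers": 0.1},
    {"offset": [-0.8,1.2,0],"dr": [0,0,-2],"fingers": 0.1},
    {"offset": [-1.1,1.8,0],"dr": [0,0,-3],"fingers": 0.1},
    {"offset": [-1.3,2.5,0],"dr": [0,0,-4],"fingers": 0.1},
    {"offset": [-1.3,2.5,0],"dr": [0,0,-4],"fingers": 0.1}
  ]
}}

```text
t: 3.85
ee_pos: [0.4697, 0.2971, 0.0456]
ee_rot: [-3.11, -0.366, 0.008]
wrist_force: [-2.2, 1.2, 1.2]
gripper_width: 0.0131
```

>>> {"fn": "play_rows", "kwargs": {
  "series": [
    {"offset": [0,0,0],"dr": [0,0,0],"fingers": 0.4},
    {"offset": [0,0,0],"dr": [0,0,0],"fingers": 0.4},
    {"offset": [0,0,0],"dr": [0,0,0],"fingers": 0.4},
    {"offset": [0,0,3],"dr": [0,0,-0.4],"fingers": 0.6},
    {"offset": [0,0,7],"dr": [0,0,-0.4],"fingers": 0.85}
  ]
}}

```text
t: 4.35
ee_pos: [0.4685, 0.2959, 0.1144]
ee_rot: [-3.119, -0.3, 0.015]
wrist_force: [-0.1, 0.9, 0.3]
gripper_width: 0.0496
```

>>> {"fn": "play_rows", "kwargs": {
  "series": [
    {"offset": [1,-3,3],"dr": [0,0,0],"fingers": 0.85},
    {"offset": [2,-6,5],"dr": [0,0,0],"fingers": 0.85},
    {"offset": [3.8,-10,5],"dr": [0,0,0],"fingers": 0.85},
    {"offset": [3.8,-10.3,5],"dr": [0,0,0],"fingers": 0.85},
    {"offset": [3.8,-10.3,5],"dr": [0,0,0],"fingers": 0.85}
  ]
}}

```text
t: 4.85
ee_pos: [0.5066, 0.1918, 0.1642]
ee_rot: [-3.119, -0.296, 0.015]
wrist_force: [-0.9, 0.6, 0.6]
gripper_width: 0.0775
```

```bash
python3 - <<'E'
from h import *
grab('wrist','w4.png'); f=grab('wrist','w4.png'); s=env.sense(); print(s['ee_pos'],s['qvel'].round(3),R.from_rotvec(s['ee_rot']).as_matrix().round(3))
for n in ['scene','side']: grab(n,n+'1.png')
a=load('scene1'); b=load('side1')
A=cv2.resize(a['im'][190:280,250:380],None,fx=4,fy=4,interpolation=cv2.INTER_CUBIC)
B=cv2.resize(b['im'][170:270,285:415],None,fx=4,fy=4,interpolation=cv2.INTER_CUBIC)[:360]
cv2.imwrite('pics/sc1.png',np.vstack([A,B])[:,:] if 0 else cv2.resize(np.hstack([A,B]),None,fx=.75,fy=.75))
E
```

```text
[0.50604192 0.19331611 0.1639471 ] [ 0.019  0.003 -0.001  0.001 -0.003 -0.001] [[ 0.982  0.191 -0.011]
 [ 0.191 -0.982  0.007]
 [-0.01  -0.009 -1.   ]]
```

View pics/w4.png

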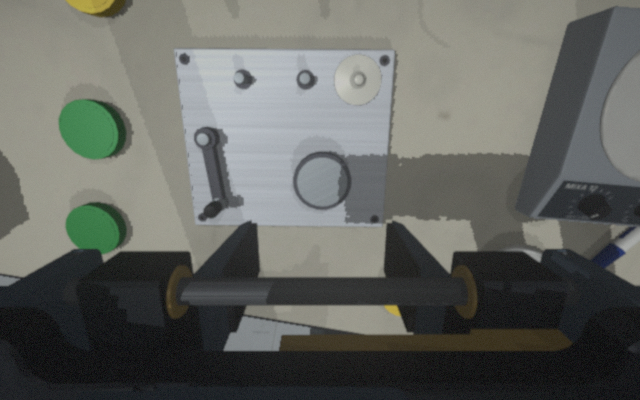

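View pics/sc1.png

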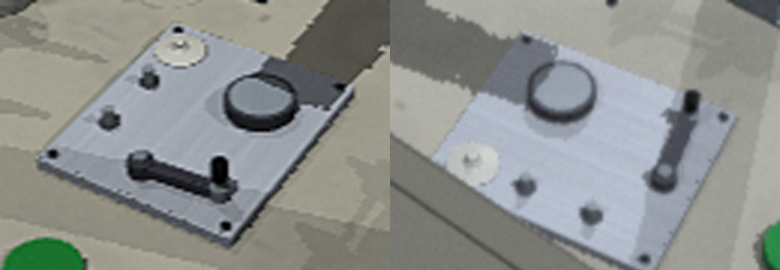

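The lever is open: the knob is at (213,209) in the wrist view, with the bar nearly along the plate's -x. The mirror is at (322,181). Re-measuring both.

```bash
python3 - <<'E'
from h import *
f=load('w4')
for k,(u,v),z in [('knob',(213,207.5),.05),('mir',(321.5,180),.026),('piv',(204.5,138.5),.032),('pA',(242.5,79),.028),('pB',(306,79),.028)]: print(k,(onz(f,u,v,z)*1000).round(1))
E
```

```text
knob [475.9 293.1  50. ]
mir [517.2 194.6  26. ]
piv [537.1 312.9  32. ]
pA [597.2 284.1  28. ]
pB [608.2 226.7  28. ]
```

>>> {"fn": "play_rows", "kwargs": {
  "series": [
    {"offset": [0.2,0.1,-4],"dr": [0,0,0],"fingers": 0.85},
    {"offset": [0.2,0.1,-8],"dr": [0,0,0],"fingers": 0.85},
    {"offset": [0.2,0.1,-11],"dr": [0,0,0],"fingers": 0.85},
    {"offset": [0.2,0.1,-11],"dr": [0,0,0],"fingers": 0.85},
    {"offset": [0.2,0.1,-11],"dr": [0,0,0],"fingers": 0.85}
  ]
}}

```text
t: 5.55
ee_pos: [0.508, 0.1956, 0.0541]
ee_rot: [-3.119, -0.304, 0.017]
wrist_force: [0.0, -0.0, -0.4]
gripper_width: 0.0774
```

>>> {"fn": "play_rows", "kwargs": {
  "series": [
    {"offset": [0,0,-0.9],"dr": [0,0,0],"fingers": 0.85},
    {"offset": [0,0,-1.8],"dr": [0,0,0],"fingers": 0.85},
    {"offset": [0,0,-2.7],"dr": [0,0,0],"fingers": 0.85},
    {"offset": [0,0,-2.7],"dr": [0,0,0],"fingers": 0.85},
    {"offset": [0,0,-2.7],"dr": [0,0,0],"fingers": 0.85}
  ]
}}

```text
t: 6.05
ee_pos: [0.5079, 0.1956, 0.027]
ee_rot: [-3.119, -0.304, 0.017]
wrist_force: [0.4, 0.3, 1.6]
gripper_width: 0.0778
```

>>> {"fn": "play_rows", "kwargs": {
  "series": [
    {"offset": [0,0,-0.1],"dr": [0,0,0],"fingers": 0.6},
    {"offset": [0,0,-0.2],"dr": [0,0,0],"fingers": 0.6},
    {"offset": [0,0,-0.2],"dr": [0,0,0],"fingers": 0.6},
    {"offset": [0,0,-0.2],"dr": [0,0,0],"fingers": 0.6},
    {"offset": [0,0,-0.2],"dr": [0,0,0],"fingers": 0.6}
  ],
  "grip_force": 6
}}

```text
t: 6.55
ee_pos: [0.5081, 0.1954, 0.0251]
ee_rot: [-3.119, -0.304, 0.017]
wrist_force: [0.4, -1.9, -0.3]
gripper_width: 0.0598
```

```bash
python3 - <<'E'
from h import *
f=grab('wrist','w5.png'); s=env.sense(); print(s['ee_pos'],s['wrist_force'],s['gripper_width'])
E
```

```text
[0.50805695 0.19539162 0.02509257] [-0.23590342 -2.04509947  0.51589034] 0.05963874471639495
```

View pics/w5.png

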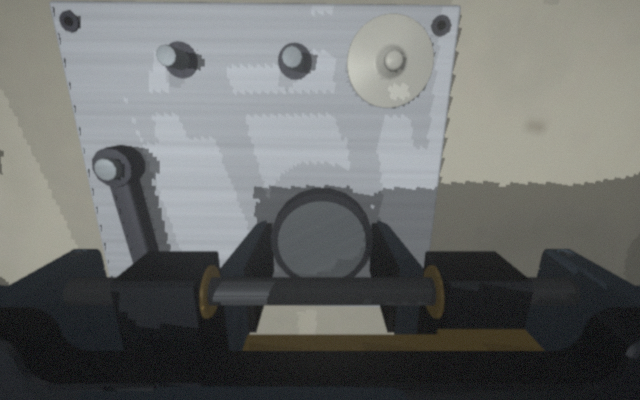

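The mirror is held at 59.7 mm and still lies on the plate. The lid is clear at (390,60). I'll drag it diagonally toward the nest axis.

>>> {"fn": "play_rows", "kwargs": {
  "series": [
    {"offset": [0.6,1.0,0],"dr": [0,0,0],"fingers": 0.6},
    {"offset": [1.2,2.0,0],"dr": [0,0,0],"fingers": 0.6},
    {"offset": [1.9,3.1,0],"dr": [0,0,0],"fingers": 0.6},
    {"offset": [2.5,4.1,0],"dr": [0,0,0],"fingers": 0.6},
    {"offset": [3.1,5.0,0],"dr": [0,0,0],"fingers": 0.6}
  ]
}}

```text
t: 7.1
ee_pos: [0.5394, 0.2464, 0.0251]
ee_rot: [-3.119, -0.305, 0.017]
wrist_force: [-0.9, -2.1, 3.1]
gripper_width: 0.0597
```

```bash
python3 - <<'E'
from h import *
for n in ['wrist','scene','side']: grab(n,n+'2.png')
s=env.sense(); print(s['ee_pos'],s['wrist_force'],s['gripper_width'])
a=load('scene2'); b=load('side2')
A=cv2.resize(a['im'][190:280,250:380],None,fx=3,fy=3,interpolation=cv2.INTER_CUBIC)
B=cv2.resize(b['im'][170:260,285:415],None,fx=3,fy=3,interpolation=cv2.INTER_CUBIC)
cv2.imwrite('pics/sc2.png',np.hstack([A,B]))
E
```

```text
[0.5402685  0.24692499 0.02508963] [ 1.44847747  1.47279485 -1.2171578 ] 0.059651879102374676
```

View pics/wrist2.png

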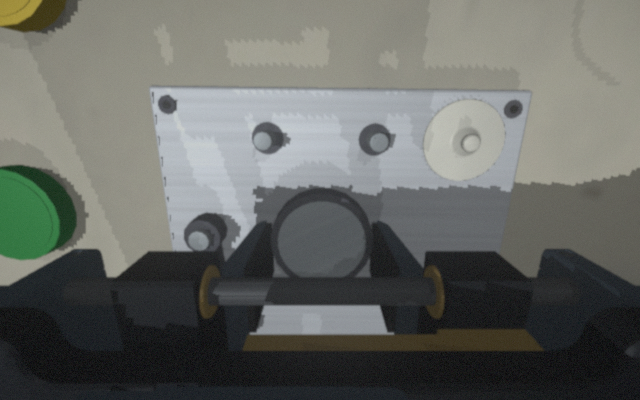

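View pics/sc2.png

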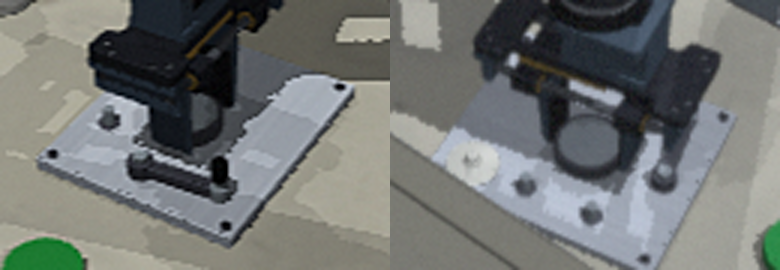

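The mirror centre column (322) lines up with the pins' mid column (about 320.5). I'll compute the remaining travel from this same view.

```bash
cv=1; python3 - <<'E'
from h import *
f=load('wrist2')
cv2.imwrite('pics/w2c.png',cv2.resize(f['im'][110:300,220:420],None,fx=3,fy=3,interpolation=cv2.INTER_CUBIC))
A=onz(f,261.5,139.5,.028);B=onz(f,379.5,142,.028)
# circle rim of mirror: left 271,right 372 top 188
m=np.mean([onz(f,271.5,236,.026),onz(f,371.5,236,.026)],axis=0); t=onz(f,322,188,.026)
print(A*1e3,B*1e3,np.linalg.norm(A-B)*1e3,m*1e3,t*1e3)
u=np.array([.9826,.1857]);v=np.array([-.1857,.9826]);mid=((A+B)/2)[:2]
c=t[:2]-u*.03
for p in (m[:2],c): print('rel to seat x,y',((p-mid)@u*1e3+17.5).round(1),((p-mid)@v*1e3).round(1))
s=np.array([.54027,.24692]);print((c-s)@u*1e3,(c-s)@v*1e3)
E
```

```text
[598.29153567 288.37346703  28.        ] [608.99945871 227.98986892  28.        ] 61.325676001178735 [550.16115851 247.09703782  26.        ] [578.39268504 252.3686313   26.        ]
rel to seat x,y -37.1 -1.0
rel to seat x,y -38.4 -1.0
8.471543649016049 -1.7255574911909222
```

View pics/w2c.png

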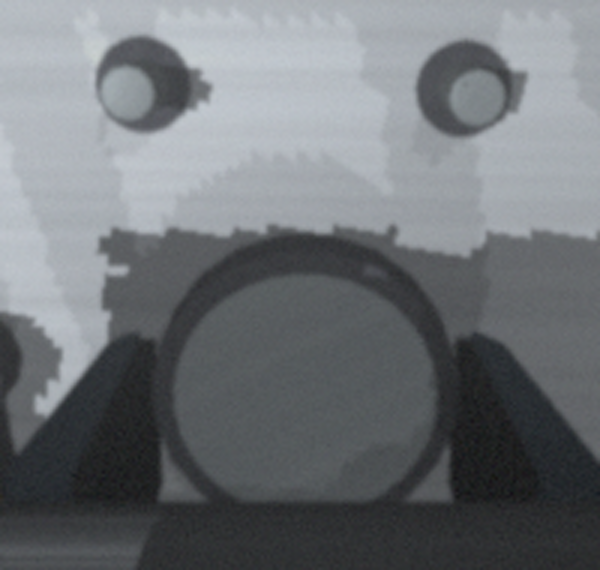

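>>> {"fn": "play_rows", "kwargs": {
  "series": [
    {"offset": [0.7,0.2,0],"dr": [0,0,0],"fingers": 0.6},
    {"offset": [1.5,0.35,0],"dr": [0,0,0],"fingers": 0.6},
    {"offset": [2.3,0.5,0],"dr": [0,0,0],"fingers": 0.6},
    {"offset": [3.0,0.65,0],"dr": [0,0,0],"fingers": 0.6},
    {"offset": [3.0,0.65,0],"dr": [0,0,0],"fingers": 0.6}
  ]
}}

```text
t: 7.75
ee_pos: [0.5723, 0.2537, 0.025]
ee_rot: [-3.117, -0.305, 0.009]
wrist_force: [0.2, -0.2, -0.6]
gripper_width: 0.0595
```

```bash
python3 - <<'E'
from h import *
f=grab('wrist','w7.png');f=grab('wrist','w7.png')
s=env.sense(); print(s['t'],s['ee_pos'],s['wrist_force'],s['gripper_width'])
cv2.imwrite('pics/w7c.png',cv2.resize(f['im'][110:300,220:420],None,fx=3,fy=3,interpolation=cv2.INTER_CUBIC))
E
```

```text
7.85 [0.57123063 0.25349599 0.02503916] [ 0.34435277  0.47792695 -1.41322648] 0.059660004883032025
```

View pics/w7c.png

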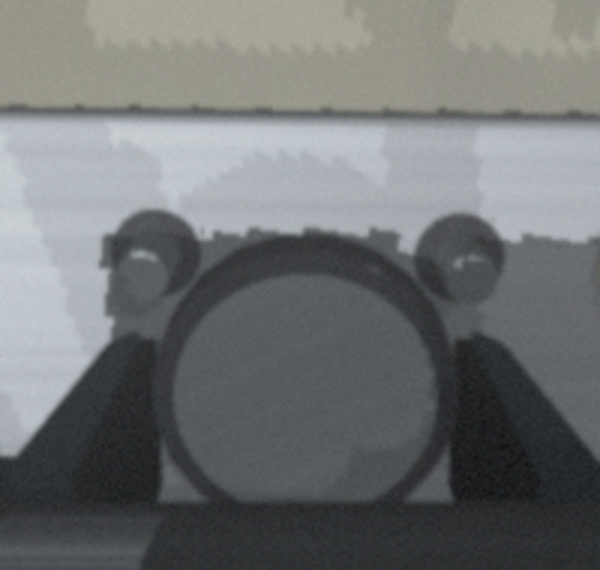

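>>> {"fn": "play_rows", "kwargs": {
  "series": [
    {"offset": [0.1,0.02,0],"dr": [0,0,0],"fingers": 0.6},
    {"offset": [0.2,0.04,0],"dr": [0,0,0],"fingers": 0.6},
    {"offset": [0.3,0.06,0],"dr": [0,0,0],"fingers": 0.6},
    {"offset": [0.4,0.08,0],"dr": [0,0,0],"fingers": 0.6},
    {"offset": [0.45,0.09,0],"dr": [0,0,0],"fingers": 0.6}
  ]
}}

```text
t: 8.35
ee_pos: [0.5757, 0.2544, 0.025]
ee_rot: [-3.117, -0.305, 0.011]
wrist_force: [-1.2, -0.9, 0.1]
gripper_width: 0.0597
```

>>> {"fn": "play_rows", "kwargs": {
  "series": [
    {"offset": [0.1,0.02,0],"dr": [0,0,0],"fingers": 0.6},
    {"offset": [0.1,0.02,0],"dr": [0,0,0],"fingers": 0.6},
    {"offset": [0.1,0.02,0],"dr": [0,0,0],"fingers": 0.6}
  ]
}}

```text
t: 8.65
ee_pos: [0.5769, 0.2546, 0.025]
ee_rot: [-3.117, -0.305, 0.01]
wrist_force: [-1.2, -1.0, 1.0]
gripper_width: 0.0599
```

>>> {"fn": "play_rows", "kwargs": {
  "series": [
    {"offset": [0.1,0.02,0],"dr": [0,0,0],"fingers": 0.6},
    {"offset": [0.1,0.02,0],"dr": [0,0,0],"fingers": 0.6},
    {"offset": [0.1,0.02,0],"dr": [0,0,0],"fingers": 0.6}
  ]
}}

```text
t: 8.95
ee_pos: [0.578, 0.2548, 0.025]
ee_rot: [-3.117, -0.305, 0.01]
wrist_force: [-0.8, -0.2, -0.3]
gripper_width: 0.0598
```

>>> {"fn": "play_rows", "kwargs": {
  "series": [
    {"offset": [0.1,0.02,0],"dr": [0,0,0],"fingers": 0.6},
    {"offset": [0.1,0.02,0],"dr": [0,0,0],"fingers": 0.6},
    {"offset": [0.1,0.02,0],"dr": [0,0,0],"fingers": 0.6}
  ]
}}

```text
t: 9.25
ee_pos: [0.5791, 0.2551, 0.025]
ee_rot: [-3.117, -0.305, 0.009]
wrist_force: [-1.1, -0.6, -0.1]
gripper_width: 0.0596
```

```bash
python3 - <<'E'
from h import *
f=grab('wrist','w8.png');f=grab('wrist','w8.png')
s=env.sense(); print(s['t'],s['ee_pos'],s['wrist_force'],s['gripper_width'])
cv2.imwrite('pics/w8c.png',cv2.resize(f['im'][110:300,220:420],None,fx=3,fy=3,interpolation=cv2.INTER_CUBIC))
E
```

```text
9.35 [0.57911892 0.25505046 0.02499797] [-1.03843736 -0.23322311 -0.08143456] 0.05940367923310153
```

View pics/w8c.png

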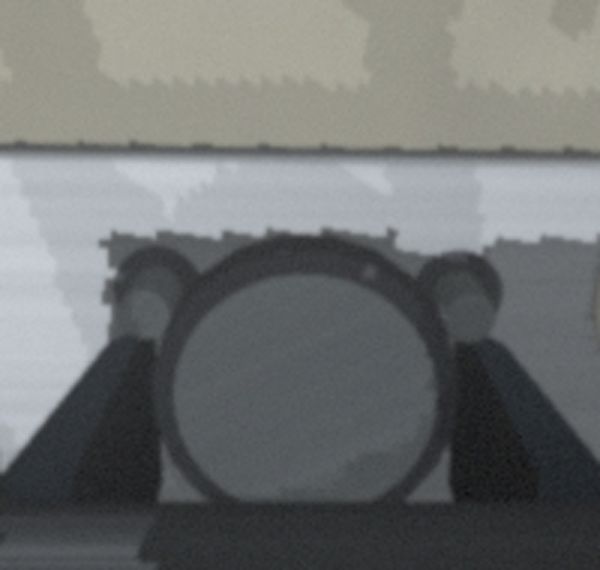

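>>> {"fn": "play_rows", "kwargs": {
  "series": [
    {"offset": [0.1,0.02,0],"dr": [0,0,0],"fingers": 0.6},
    {"offset": [0.1,0.02,0],"dr": [0,0,0],"fingers": 0.6},
    {"offset": [0.1,0.02,0],"dr": [0,0,0],"fingers": 0.6}
  ]
}}

```text
t: 9.65
ee_pos: [0.5793, 0.255, 0.025]
ee_rot: [-3.118, -0.305, 0.012]
wrist_force: [-4.0, -1.0, 3.4]
gripper_width: 0.0597
```

>>> {"fn": "play_rows", "kwargs": {
  "series": [
    {"offset": [0.1,0.02,0],"dr": [0,0,0],"fingers": 0.6},
    {"offset": [0.1,0.02,0],"dr": [0,0,0],"fingers": 0.6},
    {"offset": [0.1,0.02,0],"dr": [0,0,0],"fingers": 0.6}
  ]
}}

```text
t: 9.95
ee_pos: [0.5794, 0.2551, 0.025]
ee_rot: [-3.118, -0.305, 0.015]
wrist_force: [-5.3, -1.2, 4.5]
gripper_width: 0.0599
```

```bash
python3 - <<'E'
from h import *
f=grab('wrist','w9.png');f=grab('wrist','w9.png')
s=env.sense(); print(s['t'],s['ee_pos'],s['wrist_force'],s['gripper_width'])
cv2.imwrite('pics/w9c.png',cv2.resize(f['im'][110:300,220:420],None,fx=3,fy=3,interpolation=cv2.INTER_CUBIC))
E
```

```text
10.05 [0.57943952 0.2550283  0.0249675 ] [-5.52684146 -0.55442462  3.11862253] 0.05944537329032177
```

View pics/w9c.png

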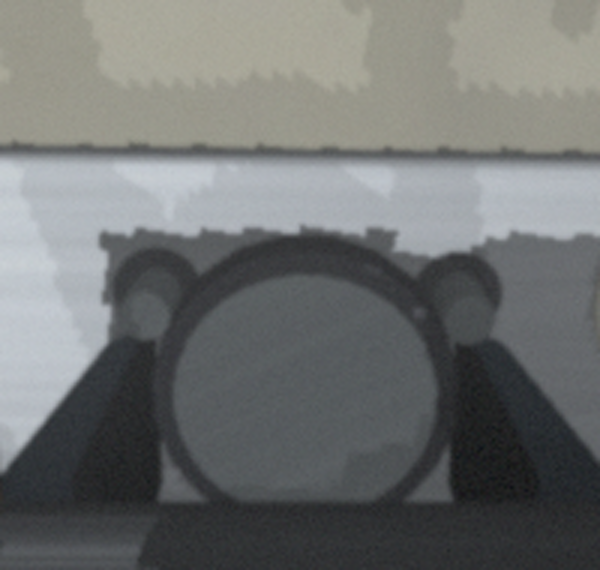

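A contact force of about 5.5 N, purely along the plate's x, means the mirror bears evenly on both pins. I'll release it, rise, and check from above.

>>> {"fn": "play_rows", "kwargs": {
  "series": [
    {"offset": [0,0,0],"dr": [0,0,0],"fingers": 0.74},
    {"offset": [0,0,0],"dr": [0,0,0],"fingers": 0.74},
    {"offset": [0,0,0],"dr": [0,0,0],"fingers": 0.74},
    {"offset": [0,0,1],"dr": [0,0,0],"fingers": 0.74},
    {"offset": [0,0,2.5],"dr": [0,0,0],"fingers": 0.74}
  ]
}}

```text
t: 10.55
ee_pos: [0.5793, 0.2549, 0.0499]
ee_rot: [-3.118, -0.305, 0.017]
wrist_force: [0.0, 0.9, 0.7]
gripper_width: 0.0675
```

>>> {"fn": "play_rows", "kwargs": {
  "series": [
    {"offset": [-1,-0.2,3],"dr": [0,0,0],"fingers": 0.4},
    {"offset": [-3,-0.6,6],"dr": [0,0,0],"fingers": 0.1},
    {"offset": [-5,-0.9,8],"dr": [0,0,0],"fingers": 0},
    {"offset": [-7,-1.3,8],"dr": [0,0,0],"fingers": 0},
    {"offset": [-7,-1.3,8],"dr": [0,0,0],"fingers": 0}
  ]
}}

```text
t: 11.05
ee_pos: [0.5077, 0.2416, 0.1316]
ee_rot: [-3.118, -0.306, 0.015]
wrist_force: [0.4, -0.2, -0.1]
gripper_width: 0.0306
```

```bash
python3 - <<'E'
from h import *
f=grab('wrist','w10.png');f=grab('wrist','w10.png')
s=env.sense(); print(s['t'],s['ee_pos'],s['wrist_force'],s['gripper_width'],s['qvel'].round(3))
cv2.imwrite('pics/w10c.png',cv2.resize(f['im'][60:260,200:440],None,fx=3,fy=3,interpolation=cv2.INTER_CUBIC))
a=grab('scene','scene3.png');b=grab('side','side3.png')
A=cv2.resize(a['im'][190:280,250:380],None,fx=6,fy=6,interpolation=cv2.INTER_CUBIC)
B=cv2.resize(b['im'][170:270,285:415],None,fx=6,fy=6,interpolation=cv2.INTER_CUBIC)
cv2.imwrite('pics/sc3.png',A);cv2.imwrite('pics/sd3.png',B)
E
```

```text
11.15 [0.50988068 0.24209856 0.1306343 ] [ 0.68032455  0.72415448 -0.6808196 ] 0.02238407111538444 [-0.006  0.026 -0.017  0.001 -0.003 -0.001]
```

View pics/w10c.png

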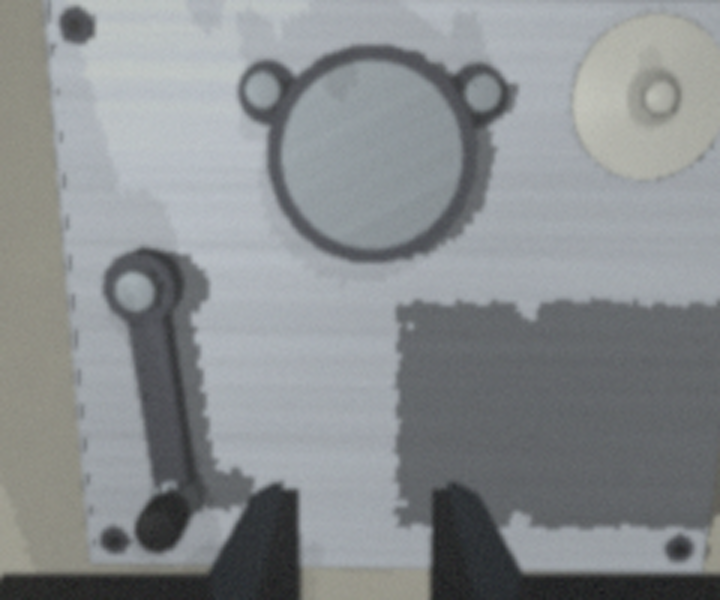

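View pics/sd3.png

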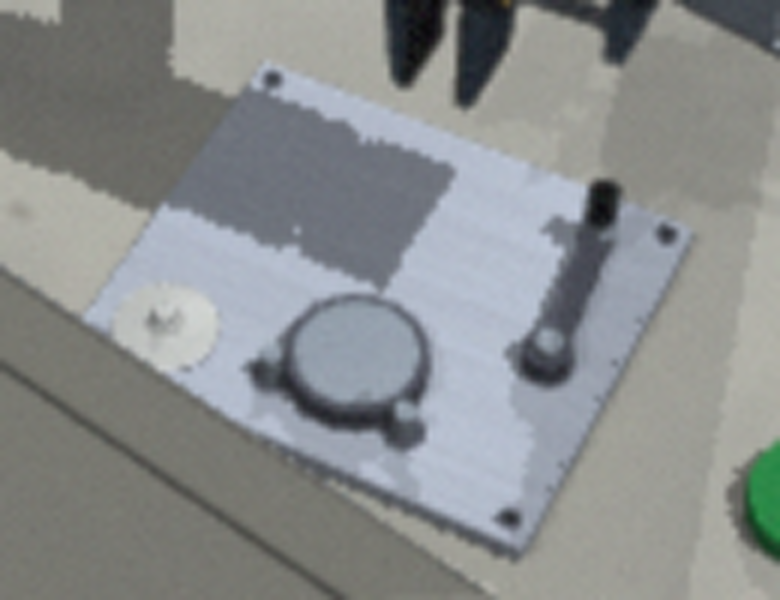

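View pics/sc3.png

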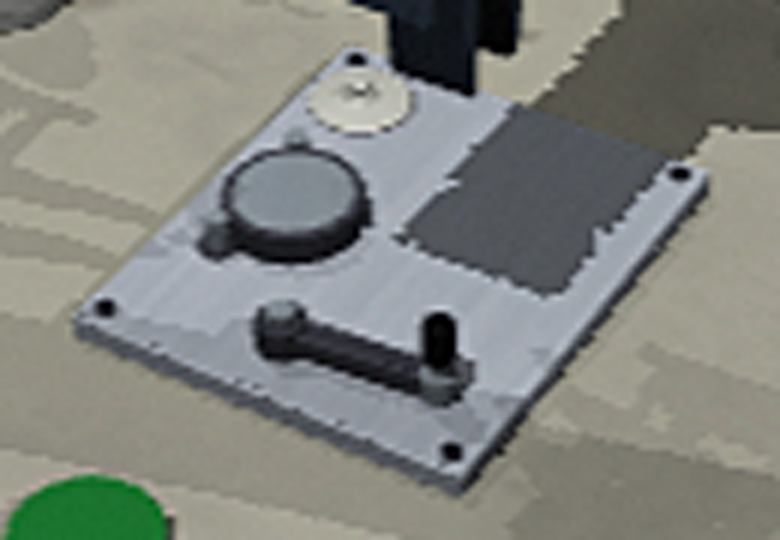

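In the wrist view the mirror (371,153 in the crop) touches both pins (263,88 and 483,91). I'll put numbers on it.

```bash
python3 - <<'E'
from h import *
f=load('w10'); im=f['im']
C=lambda u,v:(200+u/3-.33,60+v/3-.33)
# bright face: contour
g=cv2.cvtColor(im,cv2.COLOR_BGR2GRAY)
hc=[C(371.5,153)]
cen=hc[0]; pts=[]
for a in np.arange(0,360,5):
    d=np.array([np.cos(np.deg2rad(a)),np.sin(np.deg2rad(a))]); r=np.arange(24,38,.25)
    pr=[cv2.getRectSubPix(g.astype(np.float32),(1,1),(float(cen[0]+d[0]*k),float(cen[1]+d[1]*k)))[0,0] for k in r]
    k=np.argmin(np.gradient(np.convolve(pr,np.ones(5)/5,'same'))[4:-4])+4; pts.append(cen+d*r[k])
(e)=cv2.fitEllipse(np.array(pts,np.float32)); print('ellipse',e)
m=onz(f,*e[0],.026); A=onz(f,*C(264,89),.028); B=onz(f,*C(483,91.5),.028)
for x in(m,A,B): print((x*1e3).round(1))
print('dist',np.linalg.norm((m-A)[:2])*1e3,np.linalg.norm((m-B)[:2])*1e3,'AB',np.linalg.norm(A-B)*1e3)
a=load('scene3');b=load('side3')
P=lambda u,v:(u/6+250-.4,v/6+190-.4)
Q=lambda u,v:(u/6+285-.4,v/6+170-.4)
for p,q in [((295,193),(358,349))]:
    X,er=two(a,P(*p),b,Q(*q)); print((X*1e3).round(1),er*1e3,onz(a,*P(*p),.026),onz(b,*Q(*q),.026))
k=C(171,500)
E
```

```text
ellipse ((323.4840087890625, 111.0704116821289), (60.38029098510742, 63.12409973144531), 2.7594680786132812)
[587.  255.2  26. ]
[598.1 287.6  28. ]
[609.2 228.4  28. ]
dist 34.246846745635644 34.81409840362377 AB 60.224387286435636
[585.  256.   24.9] 0.46216933361380197 [0.5840076  0.25721912 0.026     ] [0.58546302 0.25621244 0.026     ]
```

```bash
python3 - <<'E'
from h import *
a=load('scene3');b=load('side3')
P=lambda u,v:(u/6+250-.4,v/6+190-.4)
Q=lambda u,v:(u/6+285-.4,v/6+170-.4)
X,er=two(a,P(438,318),b,Q(604,187)); print((X*1e3).round(1),er*1e3)
c=X[:2];p=np.array([.536,.3153]);v=c-p;print(np.linalg.norm(v),(np.rad2deg(np.arctan2(v[1],v[0]))%360-190.7))
E
```

```text
[471.4 296.8  50.6] 0.305438403552034
0.06724200691618736 5.297965634134528
```

>>> {"fn": "play_rows", "kwargs": {
  "series": [
    {"offset": [-1,1.5,0.5],"dr": [0,0,0],"fingers": 0.4},
    {"offset": [-2.5,3.5,0.5],"dr": [0,0,0],"fingers": 0.4},
    {"offset": [-3.9,5.4,0],"dr": [0,0,0],"fingers": 0.4},
    {"offset": [-3.9,5.4,-3],"dr": [0,0,0],"fingers": 0.4},
    {"offset": [-3.9,5.4,-4],"dr": [0,0,0],"fingers": 0.4}
  ]
}}

```text
t: 11.75
ee_pos: [0.4703, 0.296, 0.0873]
ee_rot: [-3.12, -0.307, 0.022]
wrist_force: [0.4, -0.2, -0.4]
gripper_width: 0.0365
```

```bash
python3 - <<'E'
from h import *
f=grab('wrist','w11.png')
s=env.sense(); print(s['t'],s['ee_pos'],s['gripper_width'])
E
```

```text
11.8 [0.46999434 0.29534733 0.08649495] 0.03649377952537834
```

View pics/w11.png

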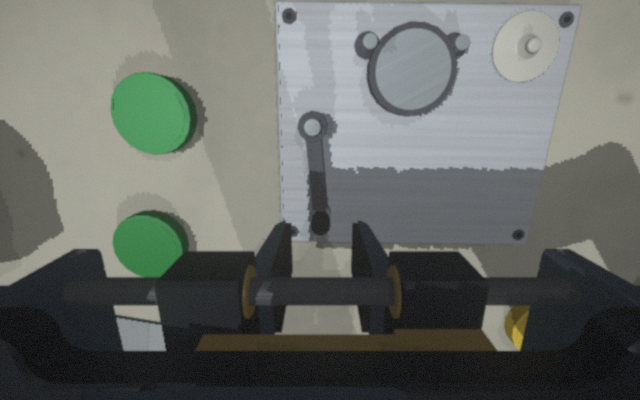

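The knob (320,222) is centred between the fingers and the mirror still touches both pins. Going down to pinch.

>>> {"fn": "play_rows", "kwargs": {
  "series": [
    {"offset": [0.1,0.1,-2],"dr": [0,0,0],"fingers": 0.4},
    {"offset": [0.1,0.1,-4.1],"dr": [0,0,0],"fingers": 0.4},
    {"offset": [0.1,0.1,-4.1],"dr": [0,0,0],"fingers": 0.4},
    {"offset": [0.1,0.1,-4.1],"dr": [0,0,0],"fingers": 0.4}
  ]
}}

```text
t: 12.2
ee_pos: [0.4718, 0.2963, 0.0459]
ee_rot: [-3.121, -0.304, 0.024]
wrist_force: [0.5, 0.5, 0.5]
gripper_width: 0.0367
```

>>> {"fn": "play_rows", "kwargs": {
  "series": [
    {"offset": [0,0,0],"dr": [0,0,0],"fingers": 0.1},
    {"offset": [0,0,0],"dr": [0,0,0],"fingers": 0.1},
    {"offset": [0,0,0],"dr": [0,0,0],"fingers": 0.1},
    {"offset": [0,0,0],"dr": [0,0,0],"fingers": 0.1},
    {"offset": [0,0,0],"dr": [0,0,0],"fingers": 0.1}
  ],
  "grip_force": 10
}}

```text
t: 12.7
ee_pos: [0.4723, 0.2966, 0.0467]
ee_rot: [-3.12, -0.304, 0.021]
wrist_force: [-0.1, 0.1, 4.5]
gripper_width: 0.0133
```

```bash
python3 - <<'E'
from h import *
s=env.sense()
p=np.array([.536,.3153]); c=s['ee_pos'][:2]; print(s['ee_pos'],s['gripper_width'],np.linalg.norm(c-p))
v=c-p;print(np.rad2deg(np.arctan2(v[1],v[0]))%360-190.7)
for d in range(6,91,6):
    a=np.deg2rad(d);  M=np.array([[np.cos(a),-np.sin(a)],[np.sin(a),np.cos(a)]])
    print(d,((p+M@v-c)*100).round(2))
E
```

```text
[0.47234971 0.29661766 0.04670255] 0.013272163916453802 0.0663354300292965
5.6577745469136005
6 [ 0.23 -0.66]
12 [ 0.53 -1.28]
18 [ 0.89 -1.88]
24 [ 1.31 -2.43]
30 [ 1.79 -2.93]
36 [ 2.31 -3.38]
42 [ 2.88 -3.78]
48 [ 3.49 -4.11]
54 [ 4.14 -4.38]
60 [ 4.8  -4.58]
66 [ 5.48 -4.71]
72 [ 6.17 -4.76]
78 [ 6.87 -4.75]
84 [ 7.56 -4.66]
90 [ 8.23 -4.5 ]
```

>>> {"fn": "play_rows", "kwargs": {
  "series": [
    {"offset": [0.2,-0.7,0],"dr": [0,0,1],"fingers": 0.1},
    {"offset": [0.5,-1.3,0],"dr": [0,0,2],"fingers": 0.1},
    {"offset": [0.9,-1.9,0],"dr": [0,0,3],"fingers": 0.1},
    {"offset": [1.3,-2.4,0],"dr": [0,0,4],"fingers": 0.1},
    {"offset": [1.8,-2.9,0],"dr": [0,0,5],"fingers": 0.1}
  ]
}}

```text
t: 13.2
ee_pos: [0.4903, 0.2677, 0.0468]
ee_rot: [-2.936, -1.109, 0.023]
wrist_force: [-0.4, 1.5, 1.0]
gripper_width: 0.0133
```

>>> {"fn": "play_rows", "kwargs": {
  "series": [
    {"offset": [0.5,-0.4,0],"dr": [0,0,1],"fingers": 0.1},
    {"offset": [1.1,-0.8,0],"dr": [0,0,2],"fingers": 0.1},
    {"offset": [1.7,-1.2,0],"dr": [0,0,3],"fingers": 0.1},
    {"offset": [2.3,-1.4,0],"dr": [0,0,4],"fingers": 0.1},
    {"offset": [3.0,-1.6,0],"dr": [0,0,5],"fingers": 0.1}
  ]
}}

```text
t: 13.7
ee_pos: [0.5201, 0.2514, 0.0468]
ee_rot: [2.547, 1.838, -0.025]
wrist_force: [0.2, -0.5, 0.4]
gripper_width: 0.0134
```

>>> {"fn": "play_rows", "kwargs": {
  "series": [
    {"offset": [0.4,-0.1,0],"dr": [0,0,0.6],"fingers": 0.1},
    {"offset": [0.8,-0.15,0],"dr": [0,0,1.2],"fingers": 0.1},
    {"offset": [1.2,-0.2,0],"dr": [0,0,1.8],"fingers": 0.1},
    {"offset": [1.6,-0.2,0],"dr": [0,0,2.4],"fingers": 0.1},
    {"offset": [1.6,-0.2,0],"dr": [0,0,2.4],"fingers": 0.1}
  ]
}}

```text
t: 14.2
ee_pos: [0.5369, 0.2493, 0.0468]
ee_rot: [2.295, 2.14, -0.024]
wrist_force: [1.8, 0.1, 0.7]
gripper_width: 0.0131
```

```bash
python3 - <<'E'
from h import *
s=env.sense()
p=np.array([.536,.3153]); c=s['ee_pos'][:2]; print(s['t'],s['ee_pos'],s['wrist_force'],np.linalg.norm(c-p))
v=c-p;print(np.rad2deg(np.arctan2(v[1],v[0]))%360-190.7)
E
```

```text
14.2 [0.53688107 0.24932635 0.04680521] [1.82723901 0.06344176 0.71155404] 0.06597952962292122
80.06513193742518
```

>>> {"fn": "play_rows", "kwargs": {
  "series": [
    {"offset": [0.2,0,0],"dr": [0,0,0.3],"fingers": 0.1},
    {"offset": [0.4,0.02,0],"dr": [0,0,0.6],"fingers": 0.1},
    {"offset": [0.6,0.04,0],"dr": [0,0,0.9],"fingers": 0.1},
    {"offset": [0.8,0.06,0],"dr": [0,0,1.2],"fingers": 0.1},
    {"offset": [0.8,0.06,0],"dr": [0,0,1.2],"fingers": 0.1}
  ]
}}

```text
t: 14.7
ee_pos: [0.5449, 0.2499, 0.0468]
ee_rot: [2.157, 2.278, -0.023]
wrist_force: [0.7, -0.7, -1.0]
gripper_width: 0.0137
```

>>> {"fn": "play_rows", "kwargs": {
  "series": [
    {"offset": [0.1,0.02,0],"dr": [0,0,0.1],"fingers": 0.1},
    {"offset": [0.2,0.03,0],"dr": [0,0,0.2],"fingers": 0.1},
    {"offset": [0.2,0.03,0],"dr": [0,0,0.2],"fingers": 0.1}
  ]
}}

```text
t: 15.0
ee_pos: [0.5468, 0.2501, 0.0468]
ee_rot: [2.133, 2.3, -0.024]
wrist_force: [0.0, -0.3, 1.5]
gripper_width: 0.0135
```

>>> {"fn": "play_rows", "kwargs": {
  "series": [
    {"offset": [0.1,0.02,0],"dr": [0,0,0.1],"fingers": 0.1},
    {"offset": [0.1,0.02,0],"dr": [0,0,0.1],"fingers": 0.1},
    {"offset": [0.1,0.02,0],"dr": [0,0,0.1],"fingers": 0.1}
  ]
}}

```text
t: 15.3
ee_pos: [0.5477, 0.2502, 0.0468]
ee_rot: [2.121, 2.311, -0.024]
wrist_force: [-0.2, -0.8, 2.1]
gripper_width: 0.0134
```

>>> {"fn": "play_rows", "kwargs": {
  "series": [
    {"offset": [0.1,0.02,0],"dr": [0,0,0.1],"fingers": 0.1},
    {"offset": [0.1,0.02,0],"dr": [0,0,0.1],"fingers": 0.1},
    {"offset": [0.1,0.02,0],"dr": [0,0,0.1],"fingers": 0.1}
  ]
}}

```text
t: 15.6
ee_pos: [0.5487, 0.2505, 0.0468]
ee_rot: [2.108, 2.322, -0.024]
wrist_force: [-0.5, -0.7, 1.9]
gripper_width: 0.0136
```

>>> {"fn": "play_rows", "kwargs": {
  "series": [
    {"offset": [0.1,0.02,0],"dr": [0,0,0.1],"fingers": 0.1},
    {"offset": [0.1,0.02,0],"dr": [0,0,0.1],"fingers": 0.1},
    {"offset": [0.1,0.02,0],"dr": [0,0,0.1],"fingers": 0.1}
  ]
}}

```text
t: 15.9
ee_pos: [0.5489, 0.2505, 0.0467]
ee_rot: [2.097, 2.334, -0.026]
wrist_force: [-4.0, -0.7, 3.7]
gripper_width: 0.0133
```

>>> {"fn": "play_rows", "kwargs": {
  "series": [
    {"offset": [0.1,0.02,0],"dr": [0,0,0],"fingers": 0.1},
    {"offset": [0.1,0.02,0],"dr": [0,0,0],"fingers": 0.1},
    {"offset": [0.1,0.02,0],"dr": [0,0,0],"fingers": 0.1}
  ]
}}

```text
t: 16.2
ee_pos: [0.549, 0.2505, 0.0467]
ee_rot: [2.098, 2.335, -0.029]
wrist_force: [-5.3, -0.9, 5.3]
gripper_width: 0.0135
```

The stop came at (549,250.5) mm, close to the predicted seated nose at (548.7,248). I'll press once more, release, and rise.

>>> {"fn": "play_rows", "kwargs": {
  "series": [
    {"offset": [0.2,0.04,0],"dr": [0,0,0],"fingers": 0.1},
    {"offset": [0.2,0.04,0],"dr": [0,0,0],"fingers": 0.1},
    {"offset": [0.2,0.04,0],"dr": [0,0,0],"fingers": 0.1}
  ]
}}

```text
t: 16.5
ee_pos: [0.5492, 0.2505, 0.0466]
ee_rot: [2.1, 2.336, -0.034]
wrist_force: [-6.7, -1.3, 6.3]
gripper_width: 0.0131
```

>>> {"fn": "play_rows", "kwargs": {
  "series": [
    {"offset": [0,0,0],"dr": [0,0,0],"fingers": 0.4},
    {"offset": [0,0,0],"dr": [0,0,0],"fingers": 0.4},
    {"offset": [0,0,0],"dr": [0,0,0],"fingers": 0.4},
    {"offset": [0,0,2],"dr": [0,0,0],"fingers": 0.4},
    {"offset": [0,0,5],"dr": [0,0,0],"fingers": 0.4}
  ]
}}

```text
t: 17.0
ee_pos: [0.5485, 0.2501, 0.0952]
ee_rot: [-2.099, -2.336, 0.04]
wrist_force: [0.8, 0.8, 0.3]
gripper_width: 0.0364
```

>>> {"fn": "play_rows", "kwargs": {
  "series": [
    {"offset": [0,0,4],"dr": [0,0,0],"fingers": 0.4},
    {"offset": [0,-3,7],"dr": [0,0,0],"fingers": 0.4},
    {"offset": [0,-7,9],"dr": [0,0,0],"fingers": 0.4},
    {"offset": [0,-9,9],"dr": [0,0,0],"fingers": 0.4},
    {"offset": [0,-9,9],"dr": [0,0,0],"fingers": 0.4}
  ]
}}

```text
t: 17.5
ee_pos: [0.5493, 0.1579, 0.1862]
ee_rot: [2.103, 2.332, -0.037]
wrist_force: [0.2, -0.4, 0.9]
gripper_width: 0.0366
```

```bash
python3 - <<'E'
from h import *
f=grab('wrist','w12.png');f=grab('wrist','w12.png')
s=env.sense(); print(s['t'],s['ee_pos'],s['wrist_force'],s['gripper_width'],s['qvel'].round(3))
cv2.imwrite('pics/w12c.png',cv2.resize(f['im'][0:200,220:460],None,fx=3,fy=3,interpolation=cv2.INTER_CUBIC))
a=grab('scene','scene4.png');b=grab('side','side4.png')
A=cv2.resize(a['im'][190:280,250:380],None,fx=6,fy=6,interpolation=cv2.INTER_CUBIC)
B=cv2.resize(b['im'][170:270,285:415],None,fx=6,fy=6,interpolation=cv2.INTER_CUBIC)
cv2.imwrite('pics/sc4.png',A);cv2.imwrite('pics/sd4.png',B)
E
```

```text
17.6 [0.54876594 0.16018126 0.18508144] [-0.48085043 -0.14897567  0.48008686] 0.03645620611733008 [ 0.023  0.013 -0.002  0.004  0.001  0.   ]
```

View pics/w12c.png

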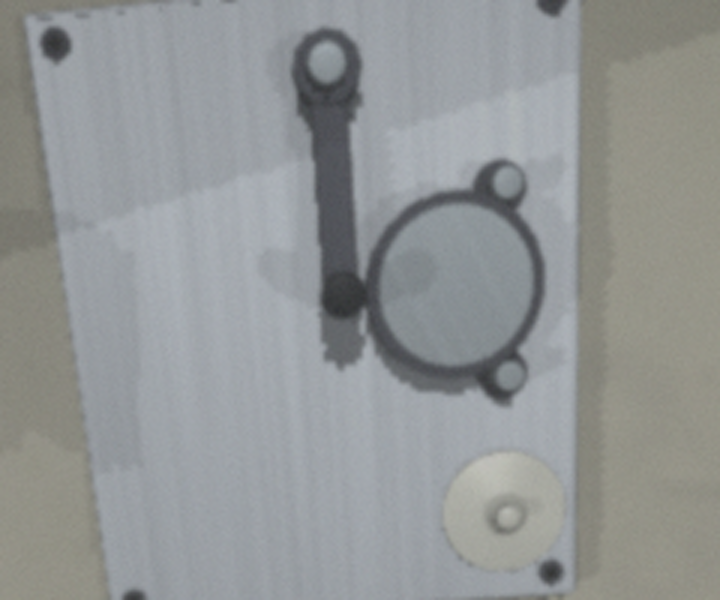

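View pics/sd4.png

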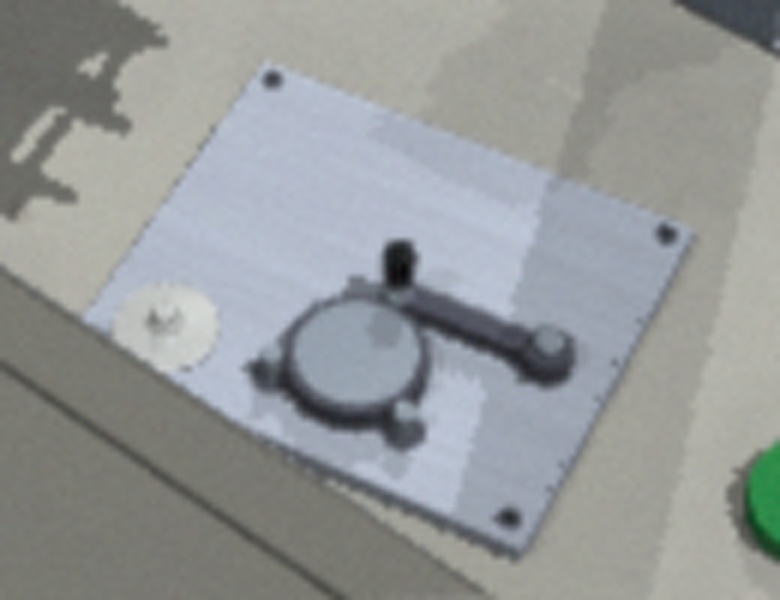

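View pics/sc4.png

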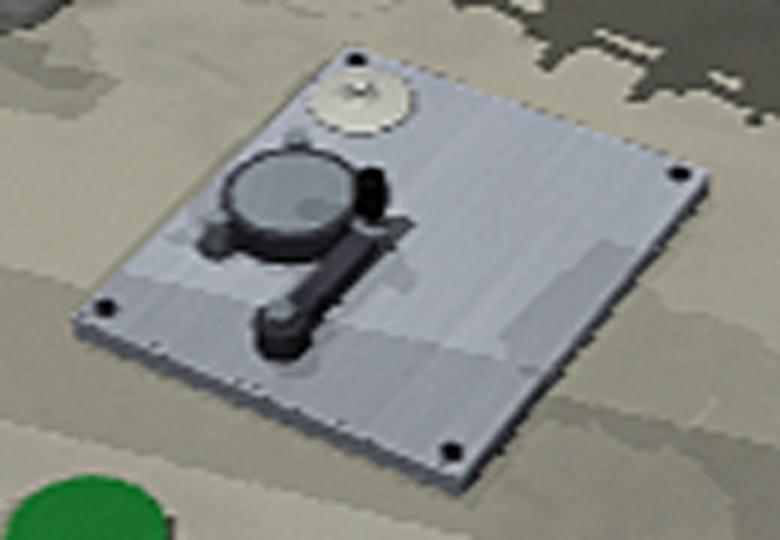

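The mirror touches both pins at (507,182) and (510,374) of the wrist crop, and the lever nose at (345,293) meets its rim. The lid hasn't moved. Final numbers follow.

```bash
python3 - <<'E'
from h import *
f=load('w12'); C=lambda u,v:(220+u/3-.33,v/3-.33)
k=onz(f,*C(343,292),.050);m=onz(f,*C(459,280),.026);A=onz(f,*C(507,182),.028);B=onz(f,*C(510,374),.028)
n=lambda x,y:round(np.linalg.norm((x-y)[:2])*1e3,1)
print((k*1e3).round(1),(m*1e3).round(1),'nose',n(k,m),'A',n(m,A),'B',n(m,B),'AB',n(A,B))
a=load('scene4');b=load('side4')
P=lambda u,v:(u/6+250-.4,v/6+190-.4)
Q=lambda u,v:(u/6+285-.4,v/6+170-.4)
K,e=two(a,P(371,173),b,Q(400,244)); M,e2=two(a,P(293,193),b,Q(357,349))
print((K*1e3).round(1),e*1e3,(M*1e3).round(1),e2*1e3,n(K,M))
E
```

```text
[548.9 248.8  50. ] [587.3 257.2  26. ] nose 39.3 A 32.5 B 35.5 AB 60.0
[548.1 249.   51.1] 1.2502184170884612 [585.5 256.2  25.1] 1.2684128934292334 38.2
```

```bash
python3 - <<'E'
from h import *
f=load('w12'); g=cv2.cvtColor(f['im'],cv2.COLOR_BGR2GRAY).astype(np.float32); C=lambda u,v:(220+u/3-.33,v/3-.33)
cen=np.array(C(457,280)); pts=[]
for a in np.arange(0,360,5):
    d=np.array([np.cos(np.deg2rad(a)),np.sin(np.deg2rad(a))]); r=np.arange(22,33,.25)
    pr=[cv2.getRectSubPix(g,(1,1),tuple(map(float,cen+d*k)))[0,0] for k in r]
    k=np.argmin(np.gradient(np.convolve(pr,np.ones(5)/5,'same'))[4:-4])+4; pts.append(cen+d*r[k])
e=cv2.fitEllipse(np.array(pts,np.float32)); print(e)
m=onz(f,*e[0],.026)
# knob: dark blob centroid
mk=(g<45).astype(np.uint8); mk[:80]=0; mk[115:]=0; mk[:,:325]=0; mk[:,345:]=0
n,l,st,ce=cv2.connectedComponentsWithStats(mk); i=1+np.argmax(st[1:,4]); print(st[i],ce[i])
k=onz(f,*ce[i],.045)
print(m*1e3,k*1e3,np.linalg.norm((m-k)[:2])*1e3)
for q in [(507,182),(510,374)]: print(np.linalg.norm((onz(f,*C(*q),.028)-m)[:2])*1e3)
E
```

```text
((371.6783142089844, 94.3709945678711), (50.86907196044922, 54.73489761352539), 21.944950103759766)Traceback (most recent call last):
  File "<stdin>", line 12, in <module>
    return _wrapfunc(a, 'argmax', axis=axis, out=out, **kwds)
    return bound(*args, **kwds)
ValueError: attempt to get argmax of an empty sequence
```

The numbers fit (nose about 38–39 mm, pins about 33–35.5 mm), but the hand-picked pixels leave about 1 mm of doubt at the nose. A one-sided nudge on the knob, with shut fingers from its outer side, removes any drag from the release.

>>> {"fn": "play_rows", "kwargs": {
  "series": [
    {"offset": [-1,3,0],"dr": [0,0,0],"fingers": 0},
    {"offset": [-2,6,0],"dr": [0,0,0],"fingers": 0},
    {"offset": [-3.2,8.3,-2],"dr": [0,0,0],"fingers": 0},
    {"offset": [-3.2,8.3,-6],"dr": [0,0,0],"fingers": 0},
    {"offset": [-3.2,8.3,-9],"dr": [0,0,0],"fingers": 0}
  ]
}}

```text
t: 18.2
ee_pos: [0.5153, 0.2458, 0.0926]
ee_rot: [-2.094, -2.339, 0.041]
wrist_force: [-1.0, 0.4, -0.2]
gripper_width: 0.0011
```

>>> {"fn": "play_rows", "kwargs": {
  "series": [
    {"offset": [0,0,0],"dr": [0,0,0],"fingers": 0},
    {"offset": [0,0,-2],"dr": [0,0,0],"fingers": 0},
    {"offset": [0,0,-4],"dr": [0,0,0],"fingers": 0},
    {"offset": [0,0,-4.5],"dr": [0,0,0],"fingers": 0},
    {"offset": [0,0,-4.5],"dr": [0,0,0],"fingers": 0}
  ]
}}

```text
t: 18.7
ee_pos: [0.5155, 0.2464, 0.0478]
ee_rot: [-2.093, -2.339, 0.042]
wrist_force: [0.5, 0.4, 0.6]
gripper_width: 0.0004
```

```bash
python3 - <<'E'
from h import *
f=grab('wrist','w13.png');s=env.sense(); print(s['t'],s['ee_pos'],s['wrist_force'],s['gripper_width'])
E
```

```text
18.75 [0.51598294 0.24649084 0.04846867] [ 0.53743383 -0.99200872  0.20400272] 0.0006517001733249563
```

View pics/w13.png

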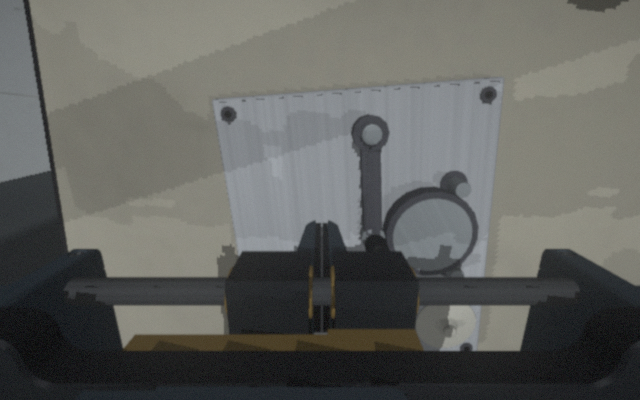

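The shut fingers stand left of the knob (376,243). Approaching slowly.

>>> {"fn": "play_rows", "kwargs": {
  "series": [
    {"offset": [0.2,0.02,0],"dr": [0,0,0],"fingers": 0},
    {"offset": [0.4,0.04,0],"dr": [0,0,0],"fingers": 0},
    {"offset": [0.6,0.06,0],"dr": [0,0,0],"fingers": 0},
    {"offset": [0.8,0.08,0],"dr": [0,0,0],"fingers": 0},
    {"offset": [0.8,0.08,0],"dr": [0,0,0],"fingers": 0}
  ]
}}

```text
t: 19.25
ee_pos: [0.5244, 0.2473, 0.0486]
ee_rot: [-2.094, -2.34, 0.039]
wrist_force: [-0.0, -0.4, 0.6]
gripper_width: 0.0004
```

>>> {"fn": "play_rows", "kwargs": {
  "series": [
    {"offset": [0.1,0.02,0],"dr": [0,0,0],"fingers": 0},
    {"offset": [0.2,0.03,0],"dr": [0,0,0],"fingers": 0},
    {"offset": [0.2,0.03,0],"dr": [0,0,0],"fingers": 0}
  ]
}}

```text
t: 19.55
ee_pos: [0.5265, 0.2476, 0.0486]
ee_rot: [-2.094, -2.34, 0.038]
wrist_force: [0.4, -0.6, 0.2]
gripper_width: 0.0004
```

>>> {"fn": "play_rows", "kwargs": {
  "series": [
    {"offset": [0.1,0.02,0],"dr": [0,0,0],"fingers": 0},
    {"offset": [0.2,0.03,0],"dr": [0,0,0],"fingers": 0},
    {"offset": [0.2,0.03,0],"dr": [0,0,0],"fingers": 0}
  ]
}}

```text
t: 19.85
ee_pos: [0.5287, 0.2479, 0.0486]
ee_rot: [-2.094, -2.34, 0.038]
wrist_force: [0.3, -0.1, -0.6]
gripper_width: 0.0005
```

>>> {"fn": "play_rows", "kwargs": {
  "series": [
    {"offset": [0.1,0.02,0],"dr": [0,0,0],"fingers": 0},
    {"offset": [0.15,0.03,0],"dr": [0,0,0],"fingers": 0},
    {"offset": [0.15,0.03,0],"dr": [0,0,0],"fingers": 0}
  ]
}}

```text
t: 20.15
ee_pos: [0.5303, 0.2483, 0.0486]
ee_rot: [-2.094, -2.34, 0.038]
wrist_force: [0.9, 0.3, 0.2]
gripper_width: 0.0004
```

>>> {"fn": "play_rows", "kwargs": {
  "series": [
    {"offset": [0.1,0.02,0],"dr": [0,0,0],"fingers": 0},
    {"offset": [0.15,0.03,0],"dr": [0,0,0],"fingers": 0},
    {"offset": [0.15,0.03,0],"dr": [0,0,0],"fingers": 0}
  ]
}}

```text
t: 20.45
ee_pos: [0.5319, 0.2486, 0.0486]
ee_rot: [-2.094, -2.34, 0.038]
wrist_force: [0.8, -0.2, -0.2]
gripper_width: 0.0005
```

>>> {"fn": "play_rows", "kwargs": {
  "series": [
    {"offset": [0.1,0.02,0],"dr": [0,0,0],"fingers": 0},
    {"offset": [0.15,0.03,0],"dr": [0,0,0],"fingers": 0},
    {"offset": [0.15,0.03,0],"dr": [0,0,0],"fingers": 0}
  ]
}}

```text
t: 20.75
ee_pos: [0.5326, 0.2487, 0.0485]
ee_rot: [-2.094, -2.339, 0.041]
wrist_force: [-2.5, -0.2, 0.9]
gripper_width: 0.0001
```

>>> {"fn": "play_rows", "kwargs": {
  "series": [
    {"offset": [0.15,0.03,0],"dr": [0,0,0],"fingers": 0},
    {"offset": [0.15,0.03,0],"dr": [0,0,0],"fingers": 0},
    {"offset": [0.15,0.03,0],"dr": [0,0,0],"fingers": 0}
  ]
}}

```text
t: 21.05
ee_pos: [0.5328, 0.2487, 0.0484]
ee_rot: [-2.093, -2.337, 0.044]
wrist_force: [-5.7, -0.5, 3.7]
gripper_width: 0.0006
```

>>> {"fn": "play_rows", "kwargs": {
  "series": [
    {"offset": [0.15,0.03,0],"dr": [0,0,0],"fingers": 0},
    {"offset": [0.15,0.03,0],"dr": [0,0,0],"fingers": 0},
    {"offset": [0.15,0.03,0],"dr": [0,0,0],"fingers": 0}
  ]
}}

```text
t: 21.35
ee_pos: [0.5329, 0.2487, 0.0484]
ee_rot: [-2.092, -2.336, 0.049]
wrist_force: [-5.3, -0.8, 3.6]
gripper_width: 0.0004
```

The stop is firm at about 5.5 N with no further travel, so the nose is bearing on the rim. Backing away and rising.

>>> {"fn": "play_rows", "kwargs": {
  "series": [
    {"offset": [-1,-0.1,0],"dr": [0,0,0],"fingers": 0},
    {"offset": [-2,-0.2,0],"dr": [0,0,0],"fingers": 0},
    {"offset": [-2,-0.2,3],"dr": [0,0,0],"fingers": 0},
    {"offset": [-2,-3,7],"dr": [0,0,0],"fingers": 0},
    {"offset": [-2,-7,11],"dr": [0,0,0],"fingers": 0}
  ]
}}

```text
t: 21.85
ee_pos: [0.5128, 0.1838, 0.155]
ee_rot: [-2.089, -2.339, 0.046]
wrist_force: [1.3, -0.3, 0.2]
gripper_width: 0.0004
```

>>> {"fn": "play_rows", "kwargs": {
  "series": [
    {"offset": [0,-2,2],"dr": [0,0,0],"fingers": 0},
    {"offset": [0,-2,2],"dr": [0,0,0],"fingers": 0},
    {"offset": [0,-2,2],"dr": [0,0,0],"fingers": 0},
    {"offset": [0,-2,2],"dr": [0,0,0],"fingers": 0},
    {"offset": [0,-2,2],"dr": [0,0,0],"fingers": 0}
  ]
}}

```text
t: 22.35
ee_pos: [0.5121, 0.1644, 0.1736]
ee_rot: [-2.087, -2.34, 0.05]
wrist_force: [0.5, -0.6, 0.3]
gripper_width: 0.0006
```

```bash
python3 - <<'E'
from h import *
f=grab('wrist','w14.png');s=env.sense(); print(s['t'],s['ee_pos'],s['wrist_force'],s['qvel'].round(3))
cv2.imwrite('pics/w14c.png',cv2.resize(f['im'][0:200,220:460],None,fx=3,fy=3,interpolation=cv2.INTER_CUBIC))
E
```

```text
22.4 [0.51224987 0.16438212 0.1736998 ] [-0.54853843  0.4958052   0.46068634] [-0.    -0.001 -0.006 -0.001  0.003 -0.002]
```

View pics/w14c.png

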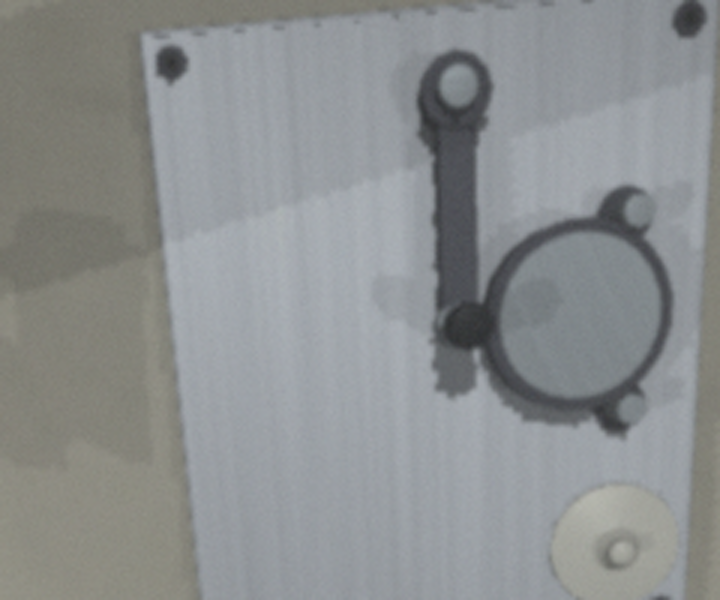

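In the final view the mirror (583,312) sits against both pins (635,212 and 630,405) and the nose under the knob (468,324). Nothing else has moved and the arm is clear, so I'm handing in.

```bash
python3 -c "
from plant import ticket
print(ticket.sign_off())"
```

```text
the job is handed in; nothing more can be done
None
```

The mirror is seated against both fixed pins and the lever is shut with its nose on the rim. I handed the job in at about 22 s; it reports no verdict.

**What I did**
- I pinched the knob and swung the lever open from about 1.53 to about 0.09 rad.
- I gripped the mirror lightly by its rim and slid it over the plate until it met the pins. The force there was about 5.5 N, straight along the plate's x, so both pins share the load.
- I swung the lever shut until its nose pressed on the rim, then let go and nudged the knob once more from its outer side with closed fingers. It stopped firmly at about 5.5 N.

**Last checks**

| Distance from mirror centre | Measured, mm | Limit, mm |
|---|---|---|
| Pin A, before shutting the lever | 34.2 | 36.5 |
| Pin B, before shutting the lever | 34.8 | 36.5 |
| Nose, scene and side cameras | 38.2 | 39.5 |
| Nose, wrist camera | 39.3 | 39.5 |

- **Disagreements:** the nose figures differ by about 1 mm and were taken before the last nudge. The wrist camera also gave 32.5 and 35.5 mm for the pins after the lever was shut, but contact cannot be closer than 35 mm. Those pixels were picked by hand.
- **Failed check:** a scripted recheck of the nose gap stopped with an error. After the nudge I relied on the contact force and the final picture.
- **Bystanders:** the lid looks unmoved in the last pictures. I did not measure the crucible and petri dish again, but the arm stayed clear of them.

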